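# Show the dish to the phone camera

## Robot

A 6-joint arm with a two-finger parallel gripper is mounted at the origin on a cart in front of the work surface, level with it; the furniture and walls round the work are solid. World frame = base frame: x ahead of the robot, y to its left, z up, the work surface at z = 0. Lengths are in mm, angles in rad, forces in N, time in s.
With the tool pointing down it reaches from about 325 to 775 mm from the base axis. Payload 9.3 kg.
Tool frame: the origin (TCP) lies at the very end of the fingers, on their centre line; the grasp point (between the pads) lies env.hold_point_z behind it (env.hold_point_z is the distance from the TCP to the grasp point, in mm); z points along the fingers, y is the line along which they close (so a half turn about z gives the same grasp; the last joint's range is limited). The gripper opens to 85 mm and grips with 20 to 120 N. Pads are 22 mm wide; open, the fingers measure 114 mm over their backs; the gripper's body (76 mm by 85 mm) begins 54 mm behind the grasp point. The pads swing forward as they close: fully open they stand 13 mm farther back than shut.
Start: joints at [1.078, 0.259, 0.021, 1.334, 0, 1.418], TCP at [183.315, 518.548, 231.279] pointing down, gripper open.
Joint ranges: [-3.04, 3.04], [-0.91, 1.82], [-1.04, 1.36], [-1.92, 1.95], [-1.52, 1.45], [-3.14, 3.14]. Speed limits (rad/s): [2.22, 2.22, 2.79, 3.14, 3.14, 3.14].

## Interface

Orientations are given as a unit quaternion [x, y, z, w].
In Python, from cell import env gives the robot as it stands.
- The arm moves only by the tool drive_effector, called by a JSON object that holds its "op" and its "data", one argument or row to a line. Schema: {"type":"object","properties":{"moves":{"type":"array","items":{"type":"array","items":{"type":"array","items":{"type":"number"},"minItems":7,"maxItems":7},"minItems":1,"maxItems":20},"minItems":1,"maxItems":1},"squeeze":{"type":"number"},"only":{"type":"string"},"quiet":{"type":"boolean"},"lines":{"type":"string"}},"required":["moves"],"additionalProperties":false}. moves is a list that holds a single list of rows (three levels of brackets), with 1 to 20 rows, each of 7 numbers: the finger opening in mm, then dx, dy, dz in shares of the most that a row can go, 1 being 50 mm, then a rotation vector rx, ry, rz in normalised numbers (1 is pi/2 rad); each row shifts and turns the commanded pose from where the row before left it, along the tool's axes as they then stand; what a row does not reach is not made up. A row lasts 1/10 s, in which the tool goes at most 50 mm and 0.15 rad, less where a joint would pass 70% of its speed; a pose out of reach is approached as far as the arm can. The fingers move at their own pace and stop on an object; squeeze is the grip in N (left out, the last holds). Time passes only in rows, so rows that do not move let the fingers close. The tool returns the time, the measured TCP pose, the force, the opening and the grip force at its end. only (a regular expression) keeps the lines of the reply that match it, lines (a string "A,B") keeps lines A to B, and quiet returns only ok. A shift or turn number past 1, either way, is cut back to 1. Input that does not fit is refused with a message, and nothing moves.
- env.state(): the state, without advancing time (a new reading comes with each control period).
- env.camera(name): name is "scene" or "top" or "wrist"; returns (picture, depth): 420x560x3 uint8, red, green, blue; 420x560 float32, mm along the optical axis (not along the pixel's ray), 0 where there is no reading.
- env.calibration(name): a dict with "fx", "fy", "cx", "cy" (pixels), "k1" (the pictures are not rectified: a ray, as slopes to the right and down, at radius r is drawn at 1 + k1 r^2 times it, then the intrinsics apply), "eye" and "attitude" of the camera in the world. Camera axes: x right, y down, z forward; pixel columns grow to the right and rows downward; lengths in mm; the calibration is good to about 2 mm. A picture is of the moment at which its call begins: read the wrist's pose just before it. calibration takes no time and is no camera call; for the wrist camera it gives the pose at the moment of the call.
- env.job_done(): hands the job in; it is judged then, once.
Trained networks look in the newest picture that a camera, given by its name, has taken for a name from the list of things; names that differ only in an ending like _2 or _b are one class to them, and where a whole thing is asked for, a point or a joint stands for the part that bears it (a point fixed in the world has none). Each returns a list of dicts, best first, with "p" (0 to 1); they miss things now and then, are a little off and sometimes report something else, mostly with a low value. They report only what shows in the picture. A call takes as long as a camera call. They do not tell look-alikes from the thing itself.
- env.recognise(camera, name): "centre" ([x, y, z] in mm, in world coordinates, good to about 4 mm: the middle of the surface that is visible of it).
- env.outline_of(camera, name): "pixels" (420x560 bool, what is visible of it).
The state is a dict: "t": time; "qpos": joint angles; "joint_velocities": joint speeds; "effort": joint torques, N m; "eef_pos": TCP position; "eef_rot": TCP orientation; "contact_force": force on the tool from outside, world axes, zero at the start; "wrist_torque": the same for the moment, N m; "opening": finger opening in mm; "finger_force": force on a finger pad.
Only numpy, scipy, OpenCV 4.12 (cv2) and the standard library are available. Lean on these libraries where they do the work, as an engineer would, in place of code of your own. Each camera call takes 0.05 s, during which the arm holds its last target. There are 200 camera calls.

## Task

Lift the serving dish with the tomato in it, carry it level until it is centred about 10 cm above the round cork mat without turning it yet, and there turn it a quarter turn, still level, so that its blue tab points straight at the phone on the stand, for a photo. The tomato must stay inside the blue ring in the middle of the dish all the way, and the other things must be left where they are. Finish while holding the dish still in the air like that: do not set it down or let go.

Things in the scene. Friction and masses are not known exactly. Their poses are not given: they have to be found in the camera images.
- dish: White round serving dish, 178 mm across, rim 29 mm high, about 0.3 kg; origin: centre of its underside, z up. The floor (8 mm up in the middle) rises at 6 degrees to radius 30 mm, then at 16 degrees; a blue ring of radius 42 mm is painted on it. A wooden handle bar bridges the middle. A blue tab sticks out of the rim at the dish's +x; at the start it points roughly to the robot's right.
- dish_grip (a point): Middle of the wooden handle bar, 120 mm straight above the dish's origin. The bar is 14 mm wide (dish x), 136 mm long (dish y) and 22 mm high (109 to 131 mm above the origin), on two thin steel uprights at dish y = +-86 mm; fingers close across it along the dish's x.
- dish_mark (a point): Outer part of the blue tab (24x34x6 mm) on the dish's rim, 100 mm from the dish's centre along the dish's +x, 30 mm above its underside.
- tomato: Red cherry tomato, a loose rigid ball 34 mm in diameter, 25 g, that can roll; origin at its centre. At the start it rests in the middle of the dish.
- mat: Round cork mat, 190 mm across, 4 mm thick, fixed on the worktop; origin at the centre of its underside. Its +x axis points to the phone. The mat lies to the left or to the right, and the dish stands in the other place.
- phone: Grey phone, 72x9x150 mm, held upright (top at 216 mm) on a steel stand with a round foot 90 mm across, fixed; it stands 195 mm behind the mat's centre along the mat's +x axis, its lenses towards the mat. Origin: centre of the underside of the foot.
- mug: Bystander: cream mug with orange inside, 98 high, 120 over the handle, on the chopping board (mm), loose; origin under its centre.
- garlic: Bystander: garlic bulb, 60 across, 59 high (mm), loose; origin under its centre.
- pepper: Bystander: green-labelled pepper jar, 45 across, 105 high (mm), loose; origin under its centre.
- tin: Bystander: low food tin, 76 across, 58 high (mm), loose; origin under its centre.
- lemon: Bystander: lemon lying on the chopping board, 71x53x51 (mm), loose; origin under its centre.
- jar: Bystander: spice jar with purple lid, 42 across, 100 high (mm), loose; origin under its centre.
Mind the look-alikes: they are no part of the job. Of the things that look like the dish, the larger one is meant.

How it is judged (in metres and radians):
On the way, in this order (a step that is already met when the one before it is completed fails the run):
1. the dish is held clear of the worktop (height (world z) of dish above 0.03 m and contact force between dish and the fingers above 1 N), for 0.2 s.
2. the held dish is over the mat (centres within 35 mm, 5 to 17 cm up), not yet turned (tab still more than 1 rad off) (horizontal distance between dish and mat below 0.035 m and height (world z) of dish between 0.05 and 0.17 m and contact force between dish and the fingers above 1 N and angle between the x axis of dish and the x axis of mat, either way round above 1 rad), for 0.2 s.
At the end, for the whole second after the job is handed in: The fingers hold the dish (more than 1 N) still and level (within 0.1 rad), its underside 5 to 17 cm above the worktop and its centre within 35 mm of the mat's centre, the blue tab pointing to the phone within 0.2 rad, and the tomato in the dish within 42 mm of its middle (horizontal distance between dish and mat below 0.035 m and height (world z) of dish between 0.05 and 0.17 m and contact force between dish and the fingers above 1 N and angle between the x axis of dish and the x axis of mat, either way round below 0.2 rad and x of dish_mark in the frame of mat above 0.04 m and angle between dish's own z axis and vertical below 0.1 rad and horizontal distance between tomato and dish below 0.042 m and z of tomato in the frame of dish below 0.045 m and linear speed of dish below 0.03 m/s and angular speed of dish below 0.15 rad/s); the arm keeps its last pose, push and grip.
It fails at once if the tomato rolls out of the blue ring (its centre more than 45 mm from the middle of the dish) (horizontal distance between tomato and dish above 0.045 m).
It fails at once if the dish is tipped (more than 0.16 rad from level) (angle between dish's own z axis and vertical above 0.16 rad).
It fails at once if a bystander (mug, garlic, pepper jar, tin, lemon, spice jar) is pushed aside (more than 30 mm) (distance of any of mug, garlic, pepper, tin, lemon, jar from where it was at the start of the episode above 0.03 m).
It also fails if it takes over 45 s, if anything falls off the work surface, if the arm or the gripper's body presses on something with over 40 N, if the wrist force passes 120 N, or if a joint passes its speed limit or range.

## Working session

There is one attempt and no reset: what is moved stays moved. The work goes in short steps, Python scripts to look and compute and a tool call to move; the robot and the scene stay as the last step left them, time stands still between calls to the robot, and variables do not carry over. Pictures are saved under pics/ and viewed, at most 10 in all, crops included, and the job is handed in when it is done.

```bash
ls; mkdir -p pics; python3 - <<'E'
from cell import env
import cv2,numpy as np
s=env.state();print(s['t'],s['eef_pos'],s['eef_rot'],s['opening'],env.hold_point_z)
for c in("scene","top"):
    p,d=env.camera(c);cv2.imwrite(f"pics/{c}1.png",p[:,:,::-1])
    for n in["dish","dish_grip","dish_mark","mat","phone","tomato","mug","garlic","pepper","tin","lemon","jar"]:
        print(c,n,[(np.round(r["centre"]).tolist(),round(r["p"],2)) for r in env.recognise(c,n)][:3])
E
```

```text
pics
0.0 [183.18381405 518.29607247 230.67483043] [ 1.69067484e-01  9.85604262e-01 -6.19786886e-04 -2.00378300e-04] 85.36087517322453 18.700000000000003
scene dish [([276.0, 466.0, 17.0], 0.75), ([447.0, -2.0, 23.0], 0.64)]
scene dish_grip [([276.0, 459.0, 15.0], 0.75), ([448.0, -2.0, 28.0], 0.71)]
scene dish_mark [([448.0, 0.0, 25.0], 0.94), ([275.0, 456.0, 11.0], 0.7)]
scene mat [([436.0, 258.0, 9.0], 0.77)]
scene phone [([636.0, 283.0, 102.0], 0.9)]
scene tomato [([445.0, -3.0, 32.0], 0.65)]
scene mug [([514.0, 498.0, 94.0], 0.7), ([637.0, 280.0, 100.0], 0.3)]
scene garlic [([538.0, 111.0, 35.0], 0.66), ([569.0, -186.0, 52.0], 0.5), ([436.0, 253.0, 5.0], 0.29)]
scene pepper [([786.0, 128.0, 63.0], 0.93)]
scene tin [([572.0, -186.0, 52.0], 0.96), ([516.0, 498.0, 96.0], 0.61)]
scene lemon [([607.0, 510.0, 62.0], 0.76), ([682.0, 423.0, 58.0], 0.29)]
scene jar [([680.0, 422.0, 62.0], 0.96), ([516.0, 498.0, 94.0], 0.16)]
top dish [([454.0, 9.0, 23.0], 0.56), ([620.0, 528.0, 64.0], 0.16)]
top dish_grip [([273.0, 459.0, 16.0], 0.93), ([450.0, 5.0, 24.0], 0.57)]
top dish_mark [([274.0, 460.0, 14.0], 0.8), ([453.0, 6.0, 23.0], 0.62)]
top mat [([444.0, 259.0, 4.0], 0.68)]
top phone [([635.0, 283.0, 13.0], 0.77)]
top tomato [([457.0, 12.0, 35.0], 0.6)]
top mug [([529.0, 534.0, 72.0], 0.79)]
top garlic [([549.0, 120.0, 48.0], 0.79), ([789.0, 141.0, 104.0], 0.58)]
top pepper [([786.0, 142.0, 105.0], 0.64)]
top tin [([582.0, -175.0, 54.0], 0.68)]
top lemon [([616.0, 524.0, 66.0], 0.76)]
top jar [([682.0, 429.0, 100.0], 0.66), ([453.0, 8.0, 23.0], 0.6), ([448.0, 261.0, 1.0], 0.42)]
```

View pics/top1.png

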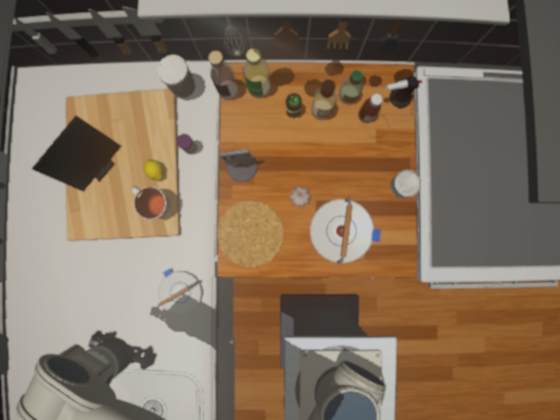

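View pics/scene1.png

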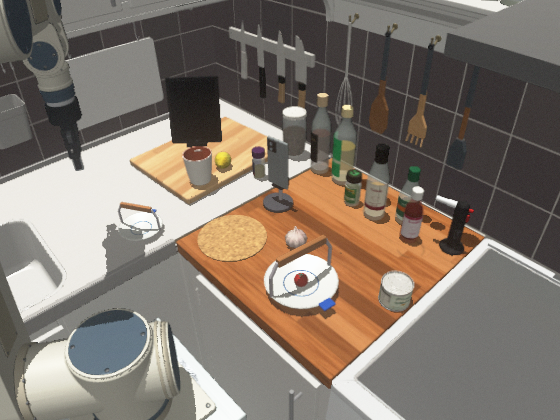

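Both pictures agree. In the top view the dish is at about (342,231), its tab at (376,236) and its bar runs from (350,202) to (343,262). The mat is at (251,233), the phone at (240,165) and the garlic at (300,196), between the dish and mat. The small look-alike is at (180,292). Next I'll measure the dish accurately.

```bash
cat > h.py <<'E'
from cell import env
import numpy as np,cv2
from scipy.spatial.transform import Rotation as R
def cloud(c):
    p,d=env.camera(c);k=env.calibration(c)
    v,u=np.mgrid[:420,:560].astype(float)
    K=np.array([[k["fx"],0,k["cx"]],[0,k["fy"],k["cy"]],[0,0,1]])
    n=cv2.undistortPoints(np.stack([u,v],-1).reshape(-1,1,2),K,np.array([k["k1"],0,0,0.])).reshape(420,560,2)
    P=np.dstack([n,np.ones((420,560))])*d[...,None]
    A=np.array(k["attitude"]);A=R.from_quat(A).as_matrix() if A.size==4 else A
    W=P@A.T+np.array(k["eye"]);W[d<=0]=np.nan
    return p,W,cv2.cvtColor(p,cv2.COLOR_RGB2HSV)
def circ(P):
    A=np.c_[2*P[:,:2],np.ones(len(P))];s=np.linalg.lstsq(A,(P[:,:2]**2).sum(1),rcond=None)[0]
    return s[:2],np.sqrt(s[2]+s[:2]@s[:2])
E
python3 - <<'E'
from h import *
print(env.calibration("top"))
for c in("top","scene"):
    p,W,H=cloud(c);x,y,z=np.moveaxis(W,-1,0)
    near=np.hypot(x-450,y-5)<135
    b=near&(z>85)&(z<150);B=W[b]
    print(c,"bar n",b.sum(),np.median(B,0),B.min(0),B.max(0))
    m=B[:,:2].mean(0);e=np.linalg.svd(B[:,:2]-m)[2][0] if len(B)<5000 else 0
    t=(B[:,:2]-m)@e;print(" axis deg",np.degrees(np.arctan2(e[1],e[0])),"mid",m+e*(t.min()+t.max())/2,np.ptp(t),"z top",np.percentile(B[:,2],90))
    bl=near&(H[...,0]>105)&(H[...,0]<130)&(H[...,1]>180)&(H[...,2]>80);T=W[bl];print(" blue",bl.sum(),np.median(T,0))
    w=near&(H[...,1]<60)&(z>18)&(z<40)&(H[...,2]>120);hull=cv2.convexHull(W[w][:,:2].astype(np.float32))[:,0];print(" rim",w.sum(),circ(hull))
    r=near&((H[...,0]<6)|(H[...,0]>172))&(H[...,1]>170)&(z<60)&(z>20);print(" tom",r.sum(),np.median(W[r],0))
    o=np.argmax([q["p"] for q in env.outline_of(c,"mat")]);mm=env.outline_of(c,"mat")[o]["pixels"];q=W[mm];q=q[np.abs(q[:,2]-4)<12];print(" mat",len(q),circ(cv2.convexHull(q[:,:2].astype(np.float32))[:,0]))
    for n in("phone","garlic"):
        mm=env.outline_of(c,n)[0]["pixels"];q=W[mm];print(n,np.nanmedian(q,0),np.nanpercentile(q,3,axis=0),np.nanpercentile(q,97,axis=0))
E
```

```text
{'fx': 466.13908359701867, 'fy': 466.13908359701867, 'cx': 278.6145061821906, 'cy': 204.9261978494787, 'k1': -0.14741937022223567, 'eye': array([ 439.72966973,  161.960125  , 1325.09095234]), 'attitude': array([ 0.70949906, -0.70393999,  0.01843189, -0.02720009])}
top bar n 377 [453.73756727   3.53878552 129.13389665] [366.85788559 -12.93709785  87.62653503] [542.21663515  16.97393444 138.06645877]
 axis deg 173.04059860814073 mid [454.67848766   3.19316654] 176.95962017313107 z top 132.94159474770066
 blue 0 [nan nan nan]
 rim 1779 (array([467.02030266,  15.38762768]), np.float64(98.27998758280926))
 tom 2 [449.22578987   9.41782965  36.84496441]
 mat 3471 (array([444.05509543, 259.82151042]), np.float64(94.05205463987102))
phone [631.32467478 283.60055192  13.98433554] [600.40195878 249.54491477   5.16498063] [649.97961282 321.47000472 215.89223032]
garlic [547.92081457 119.37008345  39.01914203] [526.20019063  96.4979114   27.47785702] [570.92435635 141.39663611  52.9571757 ]
scene bar n 651 [441.49561915  -0.73338342 126.66659972] [362.12039413 -13.47262568  85.53512443] [538.86198103  17.19078173 136.71855543]
 axis deg 172.46843676776194 mid [450.35961389  -1.49034851] 178.20004799492614 z top 132.92821221567272
 blue 0 [nan nan nan]
 rim 1948 (array([469.14746403,  15.50503481]), np.float64(102.54423992023962))
 tom 10 [444.05800094   4.25001366  39.66485647]
 mat 2542 (array([442.10489028, 258.97573906]), np.float64(95.25755273907322))
phone [635.09098407 282.01025595 101.68071864] [601.28607141 248.39517369   5.73706079] [694.46718234 335.3118103  214.43314649]
garlic [539.642371   109.01537183  37.90737745] [521.57097686  91.24253993  19.60773208] [564.2471931  132.60132067  53.47966472]
  return _methods._mean(a, axis=axis, dtype=dtype,
  ret = um.true_divide(
```

```bash
cat >> h.py <<'E'
def yaw():
    M=R.from_quat(env.state()["eef_rot"]).as_matrix();return M
def todo(x,y,z,psi):
    """remaining move: turn to tool-y heading psi (deg, tool down), then shift in the turned axes"""
    s=env.state();M=R.from_quat(s["eef_rot"]).as_matrix();a=np.radians(psi)
    ty=[np.cos(a),np.sin(a),0];tz=[0,0,-1];T=np.c_[np.cross(ty,tz),ty,tz]
    print("now",np.round(s["eef_pos"],1),"psi",np.degrees(np.arctan2(M[1,1],M[0,1])).round(2),"tilt",np.degrees(np.arccos(-M[2,2])).round(2),"q6",s["qpos"][5].round(2))
    print("rotvec",np.round(R.from_matrix(M.T@T).as_rotvec(),4),"shift after",np.round(T.T@(np.array([x,y,z])-s["eef_pos"]),1))
E
python3 -c "
from h import *
todo(452.5,1,230,82.8)"
```

```text
now [183.3 518.6 231.3] psi 70.53 tilt 0.0 q6 1.42
rotvec [-0.      0.     -0.2141] shift after [-331.9 -479.7    1.3]
```

The manual's scale: shifts go in shares of 50 mm and turns go in shares of pi/2 rad. Converting my numbers, -35 mm is -0.7, -24 mm is -0.48, -0.107 rad / 1.5708 = -0.0681.

{"op": "drive_effector", "data": {
  "moves": [
    [[85, 0, 0, 0, 0, 0, -0.0681], [85, 0, 0, 0, 0, 0, -0.0681], [85, -0.24, -0.34, 0, 0, 0, 0], [85, -0.48, -0.7, 0, 0, 0, 0], [85, -0.48, -0.7, 0, 0, 0, 0], [85, -0.48, -0.7, 0, 0, 0, 0], [85, -0.48, -0.7, 0, 0, 0, 0], [85, -0.48, -0.7, 0, 0, 0, 0], [85, -0.48, -0.7, 0, 0, 0, 0], [85, -0.48, -0.7, 0, 0, 0, 0], [85, -0.48, -0.7, 0, 0, 0, 0], [85, -0.48, -0.7, 0, 0, 0, 0], [85, -0.48, -0.7, 0, 0, 0, 0], [85, -0.48, -0.7, 0, 0, 0, 0], [85, -0.48, -0.7, 0, 0, 0, 0], [85, -0.48, -0.7, 0, 0, 0, 0], [85, -0.16, -0.18, 0, 0, 0, 0], [85, 0, 0, 0, 0, 0, 0]]
  ],
  "squeeze": 60
}}

```text
t: 3.6
eef_pos: [453.0, -1.7, 230.9]
eef_rot: [0.064, 0.998, 0.0, -0.0]
contact_force: [-0.1, 0.3, -0.6]
opening: 84.8
finger_force: 0.0
```

```bash
python3 - <<'E'
from h import *
todo(452.5,1,230,82.8)
p,W,H=cloud("wrist");cv2.imwrite("pics/w1.png",p[:,:,::-1])
x,y,z=np.moveaxis(W,-1,0);near=np.hypot(x-450,y-5)<135
b=near&(z>112)&(z<145);B=W[b][:,:2];m=B.mean(0);e=np.linalg.svd(B-m,full_matrices=False)[2][0];t=(B-m)@e
print(b.sum(),m,m+e*(t.min()+t.max())/2,np.ptp(t),np.degrees(np.arctan2(e[1],e[0])),np.percentile(z[b],[5,50,95]))
print(env.recognise("wrist","dish_mark"),env.recognise("wrist","tomato"))
E
```

```text
now [453.   -1.7 230.9] psi 82.63 tilt 0.03 q6 -0.06
rotvec [ 0.     -0.0005 -0.003 ] shift after [0.8 2.6 0.9]
2582 [444.48724069   4.96229999] [447.60357805   4.5765384 ] 143.91291611373953 -7.05656708670959 [128.11882246 131.29490791 132.51808709]
[{'centre': [446.7, 2.0, 25.7], 'p': 0.94}, {'centre': [438.9, 251.6, 7.7], 'p': 0.5}] [{'centre': [449.1, -8.9, 34.2], 'p': 0.62}]
```

View pics/w1.png

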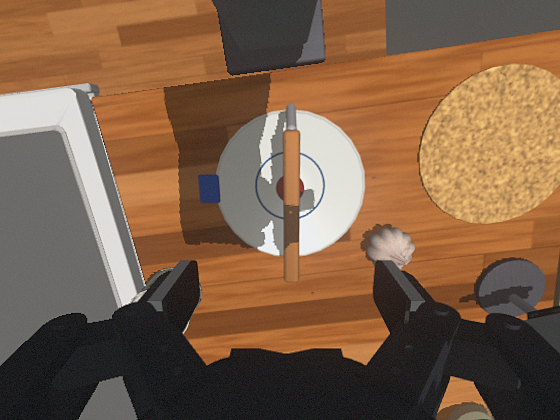

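In the tool's units: 30 mm is 0.6, 3.9 mm is 0.078, -0.003 rad / 1.5708 = -0.0019.

{"op": "drive_effector", "data": {
  "moves": [
    [[85, 0.05, 0.078, 0.4, 0, 0, -0.0019], [85, 0, 0, 0.6, 0, 0, 0], [85, 0, 0, 0.6, 0, 0, 0], [85, 0, 0, 0.5, 0, 0, 0], [85, 0, 0, 0.3, 0, 0, 0], [85, 0, 0, 0.18, 0, 0, 0], [85, 0, 0, 0, 0, 0, 0], [40, 0, 0, 0, 0, 0, 0], [30, 0, 0, 0, 0, 0, 0], [24, 0, 0, 0, 0, 0, 0], [20, 0, 0, 0, 0, 0, 0], [18, 0, 0, 0, 0, 0, 0], [16, 0, 0, 0, 0, 0, 0], [14, 0, 0, 0, 0, 0, 0], [10, 0, 0, 0, 0, 0, 0], [10, 0, 0, 0, 0, 0, 0]]
  ],
  "squeeze": 40
}}

```text
t: 5.35
eef_pos: [450.4, 3.7, 102.3]
eef_rot: [0.061, 0.998, -0.0, 0.0]
contact_force: [-1.2, -1.8, 2.1]
opening: 13.5
finger_force: 39.8
```

```bash
python3 - <<'E'
from h import *
s=env.state();print(s["finger_force"],s["wrist_torque"])
p,d=env.camera("wrist");cv2.imwrite("pics/w2.png",p[:,:,::-1])
E
```

```text
39.779319763183594 [-0.42988735  0.08861073 -0.04714592]
```

View pics/w2.png

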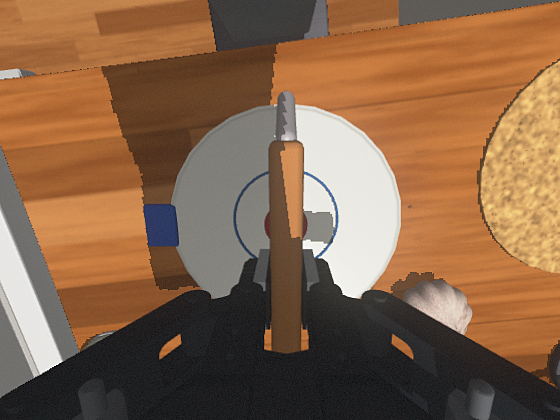

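In the tool's units: -10 mm is -0.2, -9 mm is -0.18.

{"op": "drive_effector", "data": {
  "moves": [
    [[10, 0, 0, 0, 0, 0, 0], [10, 0, 0, -0.02, 0, 0, 0], [10, 0, 0, -0.04, 0, 0, 0], [10, 0, 0, -0.08, 0, 0, 0], [10, 0, 0, -0.12, 0, 0, 0], [10, 0, 0, -0.16, 0, 0, 0], [10, 0, 0, -0.16, 0, 0, 0], [10, 0, 0, -0.2, 0, 0, 0], [10, 0, 0, -0.2, 0, 0, 0], [10, 0, 0, -0.2, 0, 0, 0], [10, 0, 0, -0.2, 0, 0, 0], [10, 0, 0, -0.18, 0, 0, 0], [10, 0, 0, -0.16, 0, 0, 0], [10, 0, 0, -0.12, 0, 0, 0], [10, 0, 0, -0.08, 0, 0, 0], [10, 0, 0, -0.04, 0, 0, 0], [10, 0, 0, -0.02, 0, 0, 0], [10, 0, 0, 0, 0, 0, 0]]
  ],
  "squeeze": 90
}}

```text
t: 7.2
eef_pos: [450.3, 3.9, 201.1]
eef_rot: [0.061, 0.998, 0.0, -0.0]
contact_force: [-0.1, 0.6, -2.4]
opening: 12.7
finger_force: 87.7
```

```bash
python3 - <<'E'
from h import *
print(env.state()["wrist_torque"])
for c in("top","scene"):
    p,W,H=cloud(c);x,y,z=np.moveaxis(W,-1,0)
    near=np.hypot(x-450,y-3)<125
    if c=="scene":cv2.imwrite("pics/s2.png",p[:,:,::-1])
    w=near&(z>113)&(z<137);q=W[w];pl=np.linalg.lstsq(np.c_[q[:,:2]-[450,3],np.ones(len(q))],q[:,2],rcond=None)[0]
    print(c,len(q),pl,circ(cv2.convexHull(q[:,:2].astype(np.float32))[:,0]))
todo(443,259.4,201,82.8)
E
```

```text
[0.00479345 0.00964727 0.03808844]
top 1452 [1.00345526e-02 5.25373683e-02 1.18740668e+02] (array([455.66297216,   6.17910483]), np.float64(86.06420934054961))
scene 2844 [-5.30431608e-03 -2.81512799e-02  1.21919037e+02] (array([451.16342568,  -4.10396567]), np.float64(91.25610237767563))
now [450.2   3.9 201. ] psi 82.96 tilt 0.03 q6 -0.06
rotvec [-0.     -0.0005  0.0029] shift after [ 39.2 252.6   0. ]
```

View pics/s2.png

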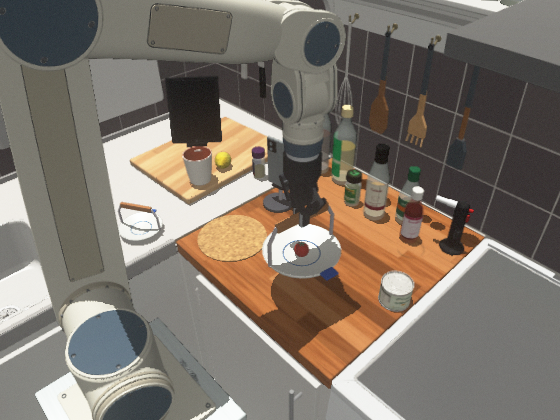

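The dish is up and level, with the tomato inside the ring at (301,250). Next I'll carry it gently over the mat.

In the tool's units: 18.7 mm is 0.374, 17.5 mm is 0.35.

{"op": "drive_effector", "data": {
  "moves": [
    [[10, 0.008, 0.05, 0, 0, 0, 0], [10, 0.016, 0.1, 0, 0, 0, 0], [10, 0.024, 0.15, 0, 0, 0, 0], [10, 0.032, 0.2, 0, 0, 0, 0], [10, 0.038, 0.25, 0, 0, 0, 0], [10, 0.046, 0.3, 0, 0, 0, 0], [10, 0.054, 0.35, 0, 0, 0, 0], [10, 0.058, 0.374, 0, 0, 0, 0], [10, 0.058, 0.374, 0, 0, 0, 0], [10, 0.058, 0.374, 0, 0, 0, 0], [10, 0.058, 0.374, 0, 0, 0, 0], [10, 0.058, 0.374, 0, 0, 0, 0], [10, 0.058, 0.374, 0, 0, 0, 0], [10, 0.054, 0.35, 0, 0, 0, 0], [10, 0.046, 0.3, 0, 0, 0, 0], [10, 0.038, 0.25, 0, 0, 0, 0], [10, 0.032, 0.2, 0, 0, 0, 0], [10, 0.024, 0.15, 0, 0, 0, 0], [10, 0.016, 0.1, 0, 0, 0, 0], [10, 0.008, 0.05, 0, 0, 0, 0]]
  ]
}}

```text
t: 9.3
eef_pos: [442.3, 259.3, 201.2]
eef_rot: [0.061, 0.998, -0.0, -0.0]
contact_force: [-0.0, 0.0, -2.6]
opening: 12.5
finger_force: 87.8
```

{"op": "drive_effector", "data": {
  "moves": [
    [[10, 0, 0, 0, 0, 0, 0], [10, 0, 0, 0, 0, 0, 0], [10, 0, 0, 0, 0, 0, 0], [10, 0, 0, 0, 0, 0, 0], [10, 0, 0, 0, 0, 0, 0]]
  ]
}}

```text
t: 9.8
eef_pos: [442.4, 258.8, 201.3]
eef_rot: [0.062, 0.998, 0.0, 0.0]
contact_force: [-0.6, 0.2, -2.9]
opening: 12.8
finger_force: 87.8
```

```bash
python3 - <<'E'
from h import *
for c in("wrist","scene","top"):
    p,W,H=cloud(c);x,y,z=np.moveaxis(W,-1,0)
    if c=="wrist":cv2.imwrite("pics/w3.png",p[:,:,::-1])
    print(c,[(np.round(r["centre"]).tolist(),round(r["p"],2)) for n in("dish","tomato","phone") for r in env.recognise(c,n)[:2]])
    near=np.hypot(x-443,y-259)<135
    b=near&(H[...,0]>105)&(H[...,0]<130)&(H[...,1]>150)&(z>115)&(z<145);print(b.sum(),W[b].mean(0) if b.any() else 0)
todo(443,259.4,201,187.3)
E
```

```text
wrist [([306.0, 461.0, 15.0], 0.88), ([426.0, 259.0, 125.0], 0.67), ([439.0, 245.0, 132.0], 0.69)]
96 [436.37645328 213.27926121 123.35445911]
scene [([442.0, 257.0, 124.0], 0.73), ([274.0, 465.0, 16.0], 0.72), ([517.0, 504.0, 100.0], 0.42), ([637.0, 278.0, 102.0], 0.95)]
0 0
top [([273.0, 458.0, 17.0], 0.71), ([631.0, 281.0, 14.0], 0.47), ([631.0, 285.0, 14.0], 0.55)]
0 0
now [442.3 259.  201.3] psi 82.96 tilt 0.0 q6 0.49
rotvec [-0.     0.    -1.821] shift after [-0.3 -0.7  0.3]
```

View pics/w3.png

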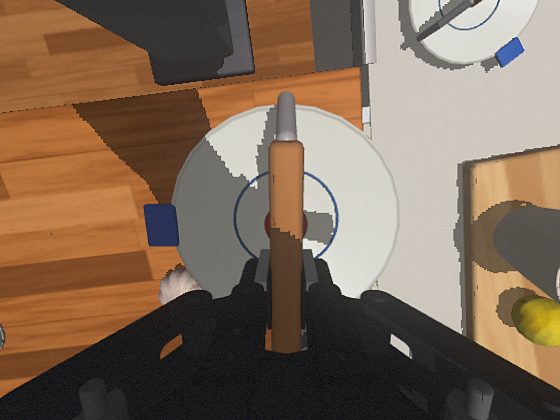

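The tomato is still in the middle at (286,222) and the dish is over the mat. Now the quarter turn.

In the tool's units: -0.14 rad / 1.5708 = -0.0891.

{"op": "drive_effector", "data": {
  "moves": [
    [[10, 0, 0, 0, 0, 0, -0.0127], [10, 0, 0, 0, 0, 0, -0.0255], [10, 0, 0, 0, 0, 0, -0.0382], [10, 0, 0, 0, 0, 0, -0.0509], [10, 0, 0, 0, 0, 0, -0.0637], [10, 0, 0, 0, 0, 0, -0.0764], [10, 0, 0, 0, 0, 0, -0.0891], [10, 0, 0, 0, 0, 0, -0.0891], [10, 0, 0, 0, 0, 0, -0.0891], [10, 0, 0, 0, 0, 0, -0.0891], [10, 0, 0, 0, 0, 0, -0.0891], [10, 0, 0, 0, 0, 0, -0.0891], [10, 0, 0, 0, 0, 0, -0.0891], [10, 0, 0, 0, 0, 0, -0.0764], [10, 0, 0, 0, 0, 0, -0.0637], [10, 0, 0, 0, 0, 0, -0.0509], [10, 0, 0, 0, 0, 0, -0.0382], [10, 0, 0, 0, 0, 0, -0.0255], [10, 0, 0, 0, 0, 0, -0.0127]]
  ]
}}

```text
t: 12.3
eef_pos: [442.3, 259.0, 201.3]
eef_rot: [0.751, -0.66, 0.0, 0.0]
contact_force: [0.1, -0.2, -2.3]
opening: 12.7
finger_force: 87.8
```

{"op": "drive_effector", "data": {
  "moves": [
    [[10, 0, 0, 0, 0, 0, 0], [10, 0, 0, 0, 0, 0, 0], [10, 0, 0, 0, 0, 0, 0], [10, 0, 0, 0, 0, 0, 0], [10, 0, 0, 0, 0, 0, 0]]
  ]
}}

```text
t: 12.8
eef_pos: [442.4, 259.0, 201.3]
eef_rot: [0.75, -0.661, 0.0, -0.0]
contact_force: [0.0, -0.1, -2.5]
opening: 12.5
finger_force: 87.8
```

```bash
python3 - <<'E'
from h import *
for c in("wrist","scene"):
    p,W,H=cloud(c);x,y,z=np.moveaxis(W,-1,0);cv2.imwrite(f"pics/{c}4.png",p[:,:,::-1])
    print(c,[(np.round(r["centre"]).tolist(),round(r["p"],2)) for n in("dish","tomato","phone") for r in env.recognise(c,n)[:2]])
    near=np.hypot(x-443,y-259)<135
    b=near&(H[...,0]>105)&(H[...,0]<130)&(H[...,1]>150)&(z>110)&(z<150);print(b.sum(),W[b].mean(0) if b.any() else 0)
todo(443,259.4,201,187.3)
E
```

```text
wrist [([450.0, 240.0, 122.0], 0.92), ([259.0, 455.0, 8.0], 0.65), ([454.0, 258.0, 133.0], 0.49), ([630.0, 286.0, 92.0], 0.87)]
1344 [527.6606478  273.5345272  128.00281113]
scene [([273.0, 467.0, 19.0], 0.77), ([440.0, 260.0, 123.0], 0.61), ([570.0, -185.0, 52.0], 0.37)]
48 [535.54269254 270.4884327  130.24437917]
now [442.4 259.  201.3] psi -172.76 tilt 0.0 q6 -1.33
rotvec [-0.    -0.    -0.001] shift after [-0.3 -0.7  0.3]
```

View pics/wrist4.png

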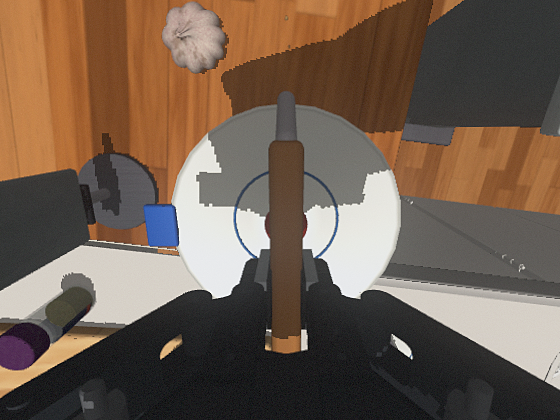

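View pics/scene4.png

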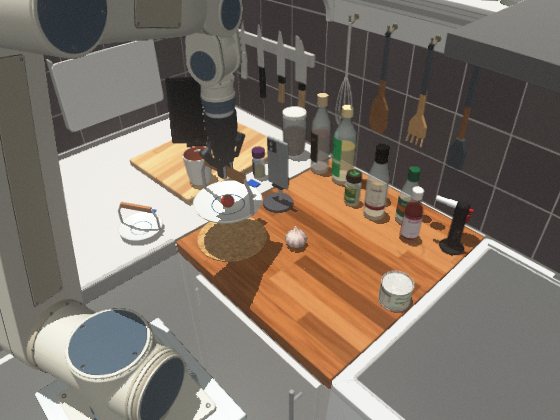

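The tab at (161,226) in the wrist view, or (254,184) in the scene view, points at the phone. The tomato is inside the ring, the dish is level over the mat, and the bystanders haven't moved.

```bash
python3 -c "
from cell import env
print(env.job_done())"
```

```text
the job is handed in; nothing more can be done
None
```

I handed the job in with the dish held still and level about 10 cm above the mat, its blue tab pointing at the phone, the tomato in the ring and the other things where they were; the hand-in returned no verdict.

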